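# Find the left-hand lead screw with the test nuts

### The arm

A 6-joint arm with a two-finger parallel gripper is mounted at the origin on the work surface; the furniture and walls round the work are solid. World frame = base frame: x ahead of the robot, y to its left, z up, the work surface at z = 0. Lengths are in m, angles in rad, forces in N, time in s.
With the tool pointing down it reaches from about 0.225 to 0.875 m from the base axis. Payload 3.4 kg.
Tool frame: the origin (TCP) lies at the centre of the arm's flange, where the gripper is bolted on; the fingertips stand manip.tcp_to_tips ahead of it and the grasp point (between the pads) lies 155 mm ahead of it (manip.tcp_to_tips is the distance from the TCP to the fingertips, in m); z points along the fingers, y is the line along which they close (so a half turn about z gives the same grasp; the last joint's range is limited). The gripper opens to 85 mm and grips with 20 to 120 N. Pads are 22 mm wide; open, the fingers measure 114 mm over their backs; the gripper's body (76 mm by 85 mm) begins 54 mm behind the grasp point. The pads swing forward as they close: fully open they stand 13 mm farther back than shut.
Start: joints at [-1.288, 0.276, 1.505, -0, 1.361, -0.121], TCP at [0.226, -0.529, 0.405] pointing down, gripper open.
Joint ranges: [-2.89, 2.89], [-0.75, 2.08], [0.22, 2.7], [-1.18, 4.32], [0.11, 2.71], [-2.7, 2.7]. Speed limits (rad/s): [2.57, 2.57, 3.14, 3.14, 3.14, 3.14].

### API

Orientations are given as a unit quaternion [w, x, y, z].
In Python, from rig import sensors, imaging, manip gives the robot as it stands. The module is installed in compiled form; this text tells all that it offers.
- The arm moves only by the tool jog_arm, never from a script. Its argument "plan" is a list of rows, each an object of numbers: "dx", "dy", "dz": the shift along the tool's x, y, z in mm; "ax", "ay", "az": the turn, a rotation vector about the tool's x, y, z in units of 6 degrees (1.0 is 6 degrees); "grip": the closure, from 0 (fully open) to 1 (shut). A call has 1 to 20 rows; each row shifts and turns the commanded pose from where the row before left it, along the tool's axes as they then stand; what a row does not reach is not made up. A row lasts 1/12 s, in which the tool goes at most 41.7 mm and 7.16 degrees, less where a joint would pass 70% of its speed; a pose out of reach is approached as far as the arm can. A call is refused whole if a number of a shift passes 41.7 or a number of a turn 1, either way. A call with a gripper value outside its range is refused whole. The fingers move at their own pace and stop on an object; "grip_force" is the grip in N (left out, the last holds). Time passes only in rows, so rows that do not move let the fingers close. It gives the time, the measured TCP pose, the force, the opening and the grip force at its end, in the units of the state.
- sensors.get_state(): the state, without advancing time (a new reading comes with each control period).
- imaging.get_image(name): name is "side" or "top"; returns a dict with "image" (400x640x3 uint8, red, green, blue), "K" (3x3 intrinsics, pixels), "extrinsics" (4x4, takes a point from world to camera coordinates). Camera axes: x right, y up, looking along -z (the intrinsics and any distortion apply to the point x, -y, -z); pixel columns grow to the right and rows downward; lengths in m; the calibration is good to about 2 mm. A picture is of the moment at which its call begins. There is no depth.
- manip.sign_off(): hands the job in; it is judged then, once.
The state is a dict: "clock": time; "qpos": joint angles; "qd": joint speeds; "effort": joint torques, N m; "position": TCP position; "ee_rot": TCP orientation; "contact_force": force on the tool from outside, world axes, zero at the start; "moment": the same for the moment, N m; "width": finger opening in m; "gripper_force": force on a finger pad.
Only numpy, scipy, OpenCV 4.12 (cv2) and the standard library are available. Lean on these libraries where they do the work, as an engineer would, in place of code of your own. Each camera call takes 0.05 s, during which the arm holds its last target. There are 200 camera calls.

### The job

First try all three standing lead screws by turning the square brass test nut on each about a fifth of a turn, either way, to find which one has a left-hand thread (turned clockwise from above, its nut climbs instead of sinking). Then lift the left-hand screw and set it down upright in the shallow black tray; leave the two right-hand screws standing where they are and let nothing drop or fall over.

Things in the scene. Friction and masses are not known exactly. Their poses are not given: they have to be found in the camera images.
- screw_a: Lead screw upright on its own loose rubber-soled foot, 0.8 kg, 128 mm tall. Origin: centre of the foot's underside; z up, x, y along the foot's sides. Grey foot 60 x 60 x 14 mm, round boss to 34 mm height, 18 mm thread to 102 mm, plain 12 mm round end to 128 mm. The three differ only in the slope of the thread: one is left-handed, two right-handed; which stands where changes.
- screw_a_top (a point): Centre of the flat top of screw_a, 128 mm above the underside of its foot. The screw can be picked up by the plain round steel end below this point (12 mm diameter, 26 mm long), best about 10 mm below the top.
- nut_a_mid (a point): Centre of the square brass test nut on screw_a, 36 x 36 mm, 18 mm high; x, y square to its sides (as the foot's sides at the start), z up. Starts 80 mm above the foot's underside. Gripped across two opposite sides from above, with the screw's end (48 mm above nut centre) passing up between the fingers.
- nut_a (a joint): Angle of the nut on screw_a, rad, 0 at the start, positive anticlockwise seen from above, stops at +-1.75. It moves along the screw 36 mm a turn (5.7 mm per rad): clockwise sinks on a right-hand thread, climbs on a left-hand one. Light friction (0.015 Nm); stays where left. Oiled and slippery: it slides up or down in slack fingers or a light grip (under 8 N); a hard grip lifts the screw.
- screw_b: Lead screw upright on its own loose rubber-soled foot, 0.8 kg, 128 mm tall. Origin: centre of the foot's underside; z up, x, y along the foot's sides. Grey foot 60 x 60 x 14 mm, round boss to 34 mm height, 18 mm thread to 102 mm, plain 12 mm round end to 128 mm. The three differ only in the slope of the thread: one is left-handed, two right-handed; which stands where changes.
- screw_b_top (a point): Centre of the flat top of screw_b, 128 mm above the underside of its foot. The screw can be picked up by the plain round steel end below this point (12 mm diameter, 26 mm long), best about 10 mm below the top.
- nut_b_mid (a point): Centre of the square brass test nut on screw_b, 36 x 36 mm, 18 mm high; x, y square to its sides (as the foot's sides at the start), z up. Starts 80 mm above the foot's underside. Gripped across two opposite sides from above, with the screw's end (48 mm above nut centre) passing up between the fingers.
- nut_b (a joint): Angle of the nut on screw_b, rad, 0 at the start, positive anticlockwise seen from above, stops at +-1.75. It moves along the screw 36 mm a turn (5.7 mm per rad): clockwise sinks on a right-hand thread, climbs on a left-hand one. Light friction (0.015 Nm); stays where left. Oiled and slippery: it slides up or down in slack fingers or a light grip (under 8 N); a hard grip lifts the screw.
- screw_c: Lead screw upright on its own loose rubber-soled foot, 0.8 kg, 128 mm tall. Origin: centre of the foot's underside; z up, x, y along the foot's sides. Grey foot 60 x 60 x 14 mm, round boss to 34 mm height, 18 mm thread to 102 mm, plain 12 mm round end to 128 mm. The three differ only in the slope of the thread: one is left-handed, two right-handed; which stands where changes.
- screw_c_top (a point): Centre of the flat top of screw_c, 128 mm above the underside of its foot. The screw can be picked up by the plain round steel end below this point (12 mm diameter, 26 mm long), best about 10 mm below the top.
- nut_c_mid (a point): Centre of the square brass test nut on screw_c, 36 x 36 mm, 18 mm high; x, y square to its sides (as the foot's sides at the start), z up. Starts 80 mm above the foot's underside. Gripped across two opposite sides from above, with the screw's end (48 mm above nut centre) passing up between the fingers.
- nut_c (a joint): Angle of the nut on screw_c, rad, 0 at the start, positive anticlockwise seen from above, stops at +-1.75. It moves along the screw 36 mm a turn (5.7 mm per rad): clockwise sinks on a right-hand thread, climbs on a left-hand one. Light friction (0.015 Nm); stays where left. Oiled and slippery: it slides up or down in slack fingers or a light grip (under 8 N); a hard grip lifts the screw.
- tray: Fixed shallow square black plastic tray, 116 x 116 x 14 mm outside, open on top, walls and floor 3 mm thick (inside 110 x 110 mm, floor 3 mm above the bench). Origin: centre of its underside, on the bench; x and y along its sides.

How it is judged:
By the outcome, as a careful person would: the job done as asked, in the order asked, and still so for the second after the job is handed in, with the robot touching nothing.
It also fails if it takes over 72 s, if anything falls off the work surface, if the arm or the gripper's body presses on something with over 40 N, if the wrist force passes 120 N, or if a joint passes its speed limit or range.

## Working session

There is one attempt and no reset: what is moved stays moved. The work goes in short steps, Python scripts to look and compute and a tool call to move; the robot and the scene stay as the last step left them, time stands still between calls to the robot, and variables do not carry over. Pictures are saved under pics/ and viewed, at most 12 in all, crops included, and the job is handed in when it is done.

Besides the shell and the picture viewer there is one more tool, called after "Emit:" by a JSON object that holds its "op" and its "data". jog_arm: Moves the arm, as the interface text tells. Its arguments: {"type":"object","properties":{"plan":{"type":"array"},"grip_force":{"type":"number"}},"required":["plan"]}

```bash
mkdir -p pics
python3 - <<'E'
from rig import sensors, imaging, manip
import cv2,numpy as np
s=sensors.get_state(); print({k:np.round(v,3) for k,v in s.items()}, manip.tcp_to_tips)
for n in("side","top"):
    d=imaging.get_image(n); cv2.imwrite(f"pics/{n}0.png",d["image"][:,:,::-1]); print(n,d["K"],np.round(d["extrinsics"],4), d.keys())
E
```

```text
{'clock': np.float64(0.0), 'qpos': array([-1.288,  0.277,  1.506,  0.   ,  1.361, -0.121]), 'qd': array([ 0.001,  0.001, -0.   , -0.001,  0.   ,  0.   ]), 'effort': array([ 0.0000e+00, -4.1678e+01, -2.4581e+01,  0.0000e+00,  1.1000e-02,
       -0.0000e+00]), 'position': array([ 0.226, -0.529,  0.404]), 'ee_rot': array([-0.001,  0.98 ,  0.201, -0.   ]), 'contact_force': array([ 0.079,  0.509, -0.515]), 'moment': array([-0.022,  0.029,  0.002]), 'gripper_force': np.float64(0.0), 'width': np.float64(0.085)} 0.1734
side [[425.71148369   0.         318.8939284 ]
 [  0.         425.71148369 200.39510982]
 [  0.           0.           1.        ]] [[ 0.2963 -0.9549 -0.018  -0.1002]
 [ 0.495   0.1374  0.8579 -0.3302]
 [-0.8168 -0.2631  0.5134 -0.717 ]
 [ 0.      0.      0.      1.    ]] dict_keys(['image', 'K', 'extrinsics'])
top [[477.52238652   0.         328.67949863]
 [  0.         477.52238652 194.77699591]
 [  0.           0.           1.        ]] [[ 0.015  -0.9996 -0.0228  0.0452]
 [ 0.9943  0.0125  0.1055 -0.5076]
 [-0.1051 -0.0242  0.9942 -1.1021]
 [ 0.      0.      0.      1.    ]] dict_keys(['image', 'K', 'extrinsics'])
```

View pics/top0.png

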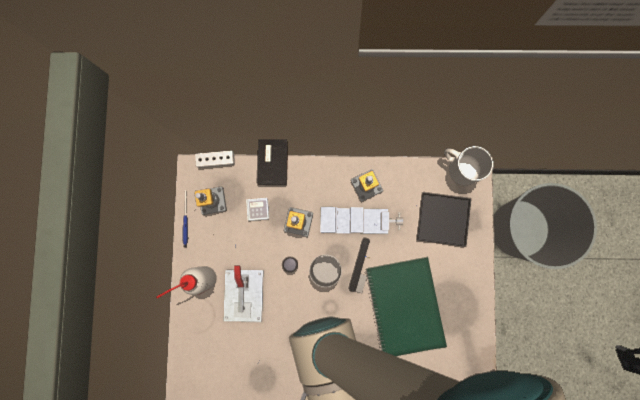

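View pics/side0.png

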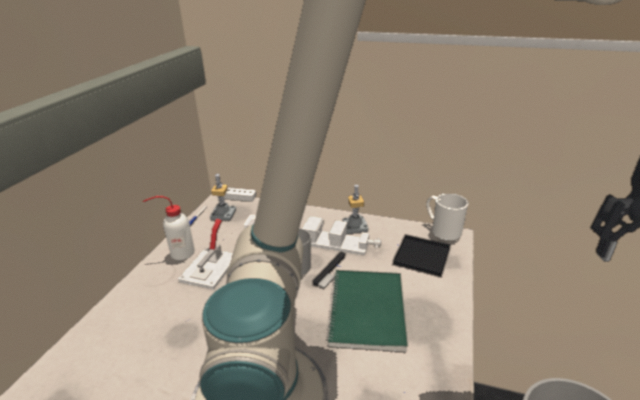

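The top view shows three screws near pixels (207,198), (297,222) and (368,183), with the tray at (443,219). The side view shows two of the screws at (219,190) and (356,205); the arm hides the third.

```bash
cat > h.py <<'E'
from rig import sensors, imaging, manip
import cv2,numpy as np
def ray(d,u,v):
    K,E=d["K"],d["extrinsics"]; c=np.array([(u-K[0,2])/K[0,0],-(v-K[1,2])/K[1,1],-1.])
    R=E[:3,:3]; return -R.T@E[:3,3], R.T@c
def atz(d,u,v,z):
    o,r=ray(d,u,v); return o+r*(z-o[2])/r[2]
def proj(d,P):
    p=d["extrinsics"][:3,:3]@np.asarray(P)+d["extrinsics"][:3,3]; K=d["K"]
    return np.array([K[0,2]+K[0,0]*p[0]/-p[2],K[1,2]+K[1,1]*p[1]/p[2]])
E
python3 - <<'E'
from h import *
d=imaging.get_image("top"); im=d["image"][:,:,::-1].copy()
c=[cv2.resize(im[y-33:y+33,x-33:x+33],(390,300),interpolation=cv2.INTER_CUBIC) if 0 else cv2.resize(im[y-28:y+28,x-37:x+37],None,fx=5,fy=5,interpolation=cv2.INTER_CUBIC) for x,y in((208,198),(297,222),(368,183),(443,219))]
cv2.imwrite("pics/c.png",np.vstack([np.hstack(c[:2]),np.hstack(c[2:])]))
hsv=cv2.cvtColor(im,cv2.COLOR_BGR2HSV); m=cv2.inRange(hsv,(15,120,100),(35,255,255))
for q in cv2.findContours(m,0,2)[0]:
    if cv2.contourArea(q)<40: continue
    P=np.array([atz(d,u,v,.087)[:2] for u,v in q[:,0]])*1000
    print(cv2.contourArea(q),cv2.minAreaRect(q)[0],cv2.minAreaRect(P.astype(np.float32)))
m=cv2.inRange(im[180:260,405:480],(0,0,0),(75,75,75)); q=max(cv2.findContours(m,0,2)[0],key=cv2.contourArea)+[405,180]
P=np.array([atz(d,u,v,.012)[:2] for u,v in q[:,0]])*1000; print("tray",cv2.minAreaRect(P.astype(np.float32)))
E
```

```text
225.5 (295.3529357910156, 219.9117431640625) ((443.3450927734375, 124.25753784179688), (35.953651428222656, 35.59373474121094), 78.61368560791016)
140.0 (203.28378295898438, 197.20269775390625) ((491.6329650878906, 332.81512451171875), (36.27116394042969, 36.643123626708984), 10.220480918884277)
217.0 (368.3000183105469, 180.59999084472656) ((533.7325439453125, -37.65550231933594), (35.50846862792969, 34.23985290527344), 26.845378875732422)
tray ((454.3036193847656, -220.76150512695312), (114.06112670898438, 113.54794311523438), 83.02233123779297)
```

View pics/c.png

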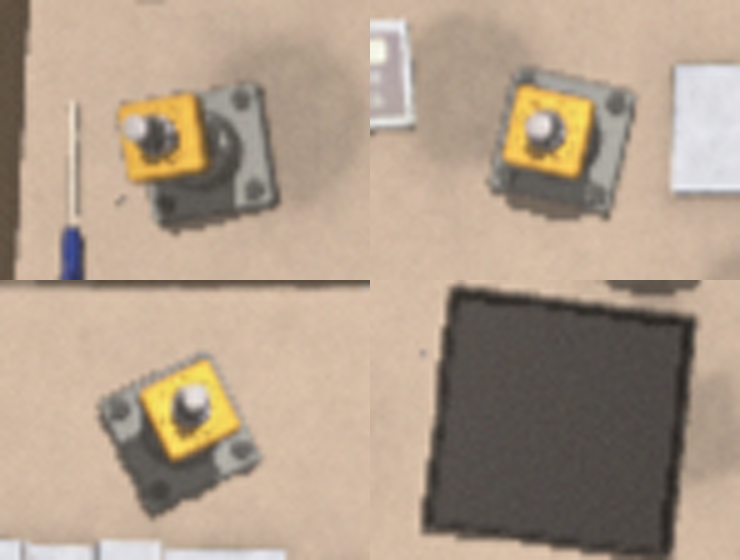

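The crops show the nuts as roughly 36 mm squares, which matches the given size, and the tray as 114 mm. The rod tips sit near (198,195.4), (294.5,218.5) and (370.5,179.5) px, so I'll cross-check positions against those.

```bash
cat >> h.py <<'E'
def go(x,y,z,yaw):
    s=sensors.get_state(); w,a,b,c=s["ee_rot"]; psi=np.degrees(2*np.arctan2(b,a)); p=s["position"]*1000
    D=np.array([x,y,z])-p; c,q=np.cos(np.radians(psi)),np.sin(np.radians(psi))
    dy=(yaw-psi+180)%360-180
    print("pos",p.round(1),"psi",round(psi,1),"tilt",np.round([w,s["ee_rot"][3]],3),"F",s["contact_force"].round(1),"w",s["width"],"t",s["clock"],"q6",s["qpos"][5].round(2))
    print("tool shift",(D[0]*c+D[1]*q).round(1),(D[0]*q-D[1]*c).round(1),(-D[2]).round(1),"az units",round(-dy/6,2))
E
python3 - <<'E'
from h import *
d=imaging.get_image("top")
for u,v in((198,195.4),(294.5,218.5),(370.5,179.5)): print(atz(d,u,v,.127)*1000)
for P in((491.6,332.8),(443.3,124.3),(533.7,-37.7)): print(proj(d,np.array([*P,127])/1000),proj(d,np.array([*P,80])/1000))
go(533.7,-37.7,320,27)
E
```

```text
[491.44100594 333.19096456 127.        ]
[444.21650192 122.41005075 127.        ]
[530.65725527 -40.01904876 127.        ]
[198.18222657 195.32935166] [204.28829355 197.49238229]
[293.61214822 218.91453045] [295.61704695 220.07014899]
[369.4322103  178.09085307] [368.13958601 181.01037979]
pos [ 225.9 -528.7  404.2] psi 23.1 tilt [-0.001 -0.   ] F [-0.4 -1.   0.2] w 0.08549131965932558 t 0.2 q6 -0.12
tool shift 476.0 -330.5 84.2 az units -0.64
```

Emit:
{"op": "jog_arm", "data": {"plan": [{"dx": 29.75,"dy": -20.7,"grip": 0.2},{"dx": 29.75,"dy": -20.7},{"dx": 29.75,"dy": -20.7},{"dx": 29.75,"dy": -20.7},{"dx": 29.75,"dy": -20.7},{"dx": 29.75,"dy": -20.7},{"dx": 29.75,"dy": -20.7},{"dx": 29.75,"dy": -20.7},{"dx": 29.75,"dy": -20.7},{"dx": 29.75,"dy": -20.7},{"dx": 29.75,"dy": -20.7},{"dx": 29.75,"dy": -20.7},{"dx": 29.75,"dy": -20.7,"dz": 20},{"dx": 29.75,"dy": -20.7,"dz": 20},{"dx": 29.75,"dy": -20.6,"dz": 20},{"dx": 29.75,"dy": -20.6,"dz": 14},{"az": -0.64},{"dx": 0,"grip": 0.2},{"dx": 0},{"dx": 0}], "grip_force": 20}}

```text
$.plan[0]: bad value
```

Run:
```python
from h import *
d=imaging.get_image("side"); im=d["image"][:,:,::-1].copy()
cv2.imwrite("pics/s1.png",im)
go(533,-38,236,27)
for P in((491.6,332.8),(443.3,124.3),(533.7,-37.7)): print(proj(d,np.array([*P,127])/1000),proj(d,np.array([*P,80])/1000))
```

```text
pos [ 225.9 -528.7  404.3] psi 23.1 tilt [-0. -0.] F [-0.4 -0.9 -0. ] w 0.08547867650010794 t 0.25 q6 -0.12
tool shift 475.2 -330.6 168.3 az units -0.64
[216.41799807 175.06207438] [218.84889771 190.32121857]
[282.35156368 194.16051055] [283.51061977 210.33310176]
[355.08997057 185.46042265] [354.62334388 201.36525618]
```

View pics/s1.png

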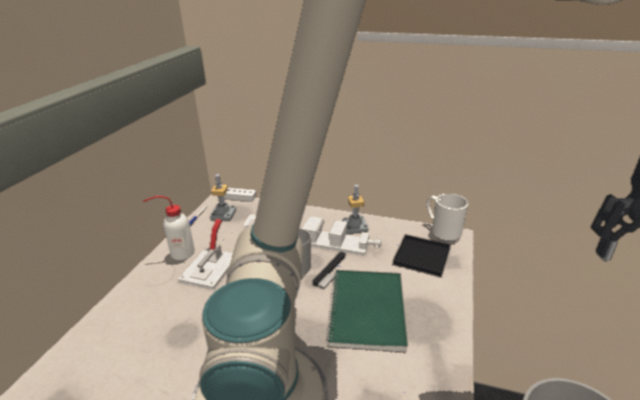

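The row was refused, so the picture is unchanged from the first side view. I'll try again with every field filled in.

Emit:
{"op": "jog_arm", "data": {"plan": [{"dx": 29.7,"dy": -20.7,"dz": 0,"ax": 0,"ay": 0,"az": 0,"grip": 0.2},{"dx": 29.7,"dy": -20.7,"dz": 0,"ax": 0,"ay": 0,"az": 0,"grip": 0.2}], "grip_force": 20}}

```text
clock: 0.42
position: [0.264, -0.4679, 0.4041]
ee_rot: [-0.0, 0.98, 0.199, -0.0]
contact_force: [0.7, 0.5, 0.4]
width: 0.0687
gripper_force: 0.0
```

Emit:
{"op": "jog_arm", "data": {"plan": [{"dx": 29.7,"dy": -20.7,"dz": 0,"ax": 0,"ay": 0,"az": 0,"grip": 0.2},{"dx": 29.7,"dy": -20.7,"dz": 0,"ax": 0,"ay": 0,"az": 0,"grip": 0.2},{"dx": 29.7,"dy": -20.7,"dz": 0,"ax": 0,"ay": 0,"az": 0,"grip": 0.2},{"dx": 29.7,"dy": -20.7,"dz": 0,"ax": 0,"ay": 0,"az": 0,"grip": 0.2},{"dx": 29.7,"dy": -20.7,"dz": 0,"ax": 0,"ay": 0,"az": 0,"grip": 0.2},{"dx": 29.7,"dy": -20.7,"dz": 0,"ax": 0,"ay": 0,"az": 0,"grip": 0.2},{"dx": 29.7,"dy": -20.7,"dz": 0,"ax": 0,"ay": 0,"az": 0,"grip": 0.2},{"dx": 29.7,"dy": -20.7,"dz": 0,"ax": 0,"ay": 0,"az": 0,"grip": 0.2},{"dx": 29.7,"dy": -20.7,"dz": 0,"ax": 0,"ay": 0,"az": 0,"grip": 0.2},{"dx": 29.7,"dy": -20.7,"dz": 0,"ax": 0,"ay": 0,"az": 0,"grip": 0.2},{"dx": 29.7,"dy": -20.7,"dz": 20,"ax": 0,"ay": 0,"az": 0,"grip": 0.2},{"dx": 29.7,"dy": -20.7,"dz": 20,"ax": 0,"ay": 0,"az": 0,"grip": 0.2},{"dx": 29.7,"dy": -20.7,"dz": 20,"ax": 0,"ay": 0,"az": 0,"grip": 0.2},{"dx": 29.7,"dy": -20.7,"dz": 14,"ax": 0,"ay": 0,"az": 0,"grip": 0.2},{"dx": 0,"dy": 0,"dz": 0,"ax": 0,"ay": 0,"az": -0.64,"grip": 0.2},{"dx": 0,"dy": 0,"dz": 0,"ax": 0,"ay": 0,"az": 0,"grip": 0.2},{"dx": 0,"dy": 0,"dz": 0,"ax": 0,"ay": 0,"az": 0,"grip": 0.2}], "grip_force": 20}}

```text
clock: 1.83
position: [0.5328, -0.0373, 0.3305]
ee_rot: [0.0, 0.972, 0.233, -0.0]
contact_force: [-1.0, -0.1, 0.2]
width: 0.0681
gripper_force: 0.0
```

Run:
```python
from h import *
d=imaging.get_image("side"); im=d["image"][:,:,::-1].copy()
e=imaging.get_image("top")["image"][:,:,::-1]
cv2.imwrite("pics/s2.png",np.hstack([cv2.resize(im[130:270,180:410],None,fx=1.7,fy=1.7,interpolation=2),cv2.resize(e[120:260,180:410],None,fx=1.7,fy=1.7,interpolation=2)]))
go(533,-38,236,27)
```

```text
pos [532.6 -38.2 331.2] psi 26.9 tilt [0. 0.] F [ 0.1 -0.  -0.3] w 0.0682268453582961 t 1.9333 q6 0.9
tool shift 0.5 0.0 95.2 az units -0.02
```

View pics/s2.png

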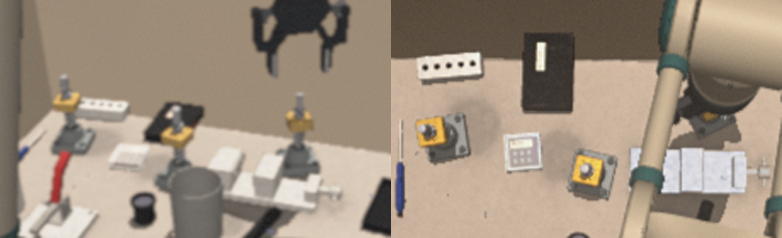

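All three nuts are visible from the side, and the gripper is centred over the third screw. I'll go down and close to just slack.

Emit:
{"op": "jog_arm", "data": {"plan": [{"dx": 0,"dy": 0,"dz": 16,"ax": 0,"ay": 0,"az": 0,"grip": 0.2},{"dx": 0,"dy": 0,"dz": 16,"ax": 0,"ay": 0,"az": 0,"grip": 0.2},{"dx": 0,"dy": 0,"dz": 16,"ax": 0,"ay": 0,"az": 0,"grip": 0.2},{"dx": 0,"dy": 0,"dz": 16,"ax": 0,"ay": 0,"az": 0,"grip": 0.3},{"dx": 0,"dy": 0,"dz": 16,"ax": 0,"ay": 0,"az": 0,"grip": 0.4},{"dx": 0,"dy": 0,"dz": 15,"ax": 0,"ay": 0,"az": 0,"grip": 0.45},{"dx": 0,"dy": 0,"dz": 0,"ax": 0,"ay": 0,"az": 0,"grip": 0.5},{"dx": 0,"dy": 0,"dz": 0,"ax": 0,"ay": 0,"az": 0,"grip": 0.52},{"dx": 0,"dy": 0,"dz": 0,"ax": 0,"ay": 0,"az": 0,"grip": 0.54},{"dx": 0,"dy": 0,"dz": 0,"ax": 0,"ay": 0,"az": 0,"grip": 0.55},{"dx": 0,"dy": 0,"dz": 0,"ax": 0,"ay": 0,"az": 0,"grip": 0.55}], "grip_force": 20}}

```text
clock: 2.85
position: [0.5335, -0.0383, 0.2371]
ee_rot: [0.001, 0.972, 0.233, 0.001]
contact_force: [-0.0, -4.5, 1.2]
width: 0.0381
gripper_force: 1.7
```

```bash
cat >> h.py <<'E'
S={"A":(491.6,332.8),"B":(443.5,123.5),"C":(532.5,-38.5)}
def nuts(d):
    m=cv2.inRange(cv2.cvtColor(d["image"],cv2.COLOR_RGB2HSV),(15,120,90),(35,255,255))
    for k,P in S.items():
        u,v=proj(d,np.array([*P,80])/1000).astype(int); w=m[v-22:v+22,u-18:u+18]
        y,x=np.nonzero(w)
        if len(x)<15: print(k,"hidden",len(x)); continue
        u,v=x.mean()+u-18,y.mean()+v-22
        z=min(np.arange(60,101,.5),key=lambda z:abs(proj(d,np.array([*P,z])/1000)[1]-v))
        print(k,"px",len(x),np.round([u,v],1),"z",z)
E
python3 - <<'E'
from h import *
d=imaging.get_image("side"); im=d["image"][:,:,::-1].copy()
e=imaging.get_image("top")["image"][:,:,::-1]
cv2.imwrite("pics/s3.png",cv2.resize(im[150:240,300:410],None,fx=5,fy=5,interpolation=2))
go(533,-38,236,27); nuts(d)
E
```

```text
pos [533.5 -38.1 236.9] psi 27.0 tilt [0.001 0.001] F [ 1.9 -3.5  1.2] w 0.03835372229339449 t 2.95 q6 0.9
tool shift -0.4 -0.4 0.9 az units -0.0
A px 87 [219.  190.3] z 80.0
B px 125 [283.4 210.2] z 80.5
C px 82 [356.8 202.4] z 77.5
```

View pics/s3.png

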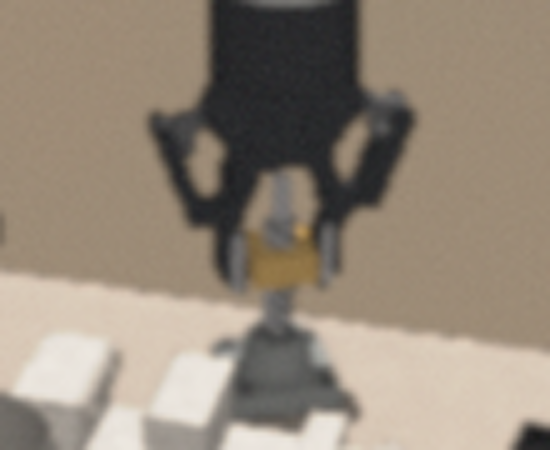

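The fingers straddle the nut, and a side force of about 4 N says it sits slightly towards tool +y. I'll shift 1 mm and turn anticlockwise.

Emit:
{"op": "jog_arm", "data": {"plan": [{"dx": 0,"dy": 1.2,"dz": 0,"ax": 0,"ay": 0,"az": 0,"grip": 0.55},{"dx": 0,"dy": 0,"dz": 0,"ax": 0,"ay": 0,"az": 0,"grip": 0.55},{"dx": 0,"dy": 0,"dz": 0,"ax": 0,"ay": 0,"az": 0,"grip": 0.55}], "grip_force": 20}}

```text
clock: 3.2
position: [0.5338, -0.0387, 0.2361]
ee_rot: [0.0, 0.972, 0.233, 0.001]
contact_force: [2.3, -2.7, 1.4]
width: 0.0387
gripper_force: 1.7
```

Emit:
{"op": "jog_arm", "data": {"plan": [{"dx": 0,"dy": 1.2,"dz": 0,"ax": 0,"ay": 0,"az": 0,"grip": 0.54},{"dx": 0,"dy": 0,"dz": 0,"ax": 0,"ay": 0,"az": 0,"grip": 0.54},{"dx": 0,"dy": 0,"dz": 0,"ax": 0,"ay": 0,"az": 0,"grip": 0.54}], "grip_force": 20}}

```text
clock: 3.45
position: [0.5333, -0.0392, 0.2353]
ee_rot: [-0.001, 0.972, 0.233, -0.001]
contact_force: [0.4, -0.4, 0.8]
width: 0.0391
gripper_force: 0.0
```

Emit:
{"op": "jog_arm", "data": {"plan": [{"dx": 0,"dy": 0,"dz": 0,"ax": 0,"ay": 0,"az": -1,"grip": 0.54},{"dx": 0,"dy": 0,"dz": 0,"ax": 0,"ay": 0,"az": -1,"grip": 0.54},{"dx": 0,"dy": 0,"dz": 0,"ax": 0,"ay": 0,"az": -1,"grip": 0.54},{"dx": 0,"dy": 0,"dz": 0,"ax": 0,"ay": 0,"az": -1,"grip": 0.54},{"dx": 0,"dy": 0,"dz": 0,"ax": 0,"ay": 0,"az": -1,"grip": 0.54},{"dx": 0,"dy": 0,"dz": 0,"ax": 0,"ay": 0,"az": -1,"grip": 0.54},{"dx": 0,"dy": 0,"dz": 0,"ax": 0,"ay": 0,"az": -1,"grip": 0.54}], "grip_force": 20}}

```text
clock: 4.03
position: [0.5342, -0.0396, 0.2355]
ee_rot: [0.0, 0.823, 0.568, 0.0]
contact_force: [1.8, -0.8, -0.8]
width: 0.0392
gripper_force: 1.0
```

Run:
```python
from h import *
d=imaging.get_image("side"); go(533,-38,236,105); nuts(d)
```

```text
pos [534.2 -39.5 235.6] psi 69.4 tilt [0. 0.] F [ 1.2  0.8 -0.9] w 0.039116583754449735 t 4.0833 q6 0.15
tool shift 1.0 -1.7 -0.4 az units -5.93
A px 87 [219.  190.5] z 79.5
B px 128 [283.4 210.1] z 80.5
C px 43 [359.6 203.3] z 75.0
```

Emit:
{"op": "jog_arm", "data": {"plan": [{"dx": 0,"dy": 0,"dz": 0,"ax": 0,"ay": 0,"az": -1,"grip": 0.54},{"dx": 0,"dy": 0,"dz": 0,"ax": 0,"ay": 0,"az": -1,"grip": 0.54},{"dx": 0,"dy": 0,"dz": 0,"ax": 0,"ay": 0,"az": -1,"grip": 0.54},{"dx": 0,"dy": 0,"dz": 0,"ax": 0,"ay": 0,"az": -1,"grip": 0.54},{"dx": 0,"dy": 0,"dz": 0,"ax": 0,"ay": 0,"az": -1,"grip": 0.54},{"dx": 0,"dy": 0,"dz": 0,"ax": 0,"ay": 0,"az": -1,"grip": 0.54},{"dx": 0,"dy": 0,"dz": 0,"ax": 0,"ay": 0,"az": -0.5,"grip": 0.54},{"dx": 0,"dy": 0,"dz": 0,"ax": 0,"ay": 0,"az": 0,"grip": 0.54},{"dx": 0,"dy": 0,"dz": 0,"ax": 0,"ay": 0,"az": 0,"grip": 0.4},{"dx": 0,"dy": 0,"dz": 0,"ax": 0,"ay": 0,"az": 0,"grip": 0.2},{"dx": 0,"dy": 0,"dz": -16,"ax": 0,"ay": 0,"az": 0,"grip": 0.2},{"dx": 0,"dy": 0,"dz": -16,"ax": 0,"ay": 0,"az": 0,"grip": 0.2},{"dx": 0,"dy": 0,"dz": -16,"ax": 0,"ay": 0,"az": 0,"grip": 0.2},{"dx": 0,"dy": 0,"dz": -16,"ax": 0,"ay": 0,"az": 0,"grip": 0.2},{"dx": 0,"dy": 0,"dz": -16,"ax": 0,"ay": 0,"az": 0,"grip": 0.2},{"dx": 0,"dy": 0,"dz": -16,"ax": 0,"ay": 0,"az": 0,"grip": 0.2},{"dx": 0,"dy": 0,"dz": 0,"ax": 0,"ay": 0,"az": 0,"grip": 0.2}], "grip_force": 20}}

```text
clock: 5.5
position: [0.5344, -0.0398, 0.3345]
ee_rot: [0.002, 0.589, 0.808, 0.001]
contact_force: [0.4, 0.3, 0.1]
width: 0.068
gripper_force: 0.0
```

Run:
```python
from h import *
d=imaging.get_image("side"); nuts(d); go(443.5,123.5,330,78.6); 
cv2.imwrite("pics/s4.png",d["image"][:,:,::-1])
```

```text
A px 87 [218.9 190.4] z 79.5
B px 129 [283.4 210.2] z 80.5
C px 87 [356.2 204.6] z 71.0
pos [534.  -39.7 332.9] psi 107.9 tilt [0.001 0.   ] F [ 0.3 -0.2  0.3] w 0.0680487097524671 t 5.55 q6 -0.52
tool shift 183.1 -35.9 2.9 az units 4.89
```

The nut on the third screw sank when turned anticlockwise, so that screw looks left-handed. Next is the middle screw.

Emit:
{"op": "jog_arm", "data": {"plan": [{"dx": 36.6,"dy": -7.2,"dz": 0,"ax": 0,"ay": 0,"az": 0,"grip": 0.2},{"dx": 36.6,"dy": -7.2,"dz": 0,"ax": 0,"ay": 0,"az": 0,"grip": 0.2},{"dx": 36.6,"dy": -7.2,"dz": 0,"ax": 0,"ay": 0,"az": 0,"grip": 0.2},{"dx": 36.6,"dy": -7.2,"dz": 0,"ax": 0,"ay": 0,"az": 0,"grip": 0.2},{"dx": 36.6,"dy": -7.2,"dz": 0,"ax": 0,"ay": 0,"az": 0,"grip": 0.2},{"dx": 0,"dy": 0,"dz": 0,"ax": 0,"ay": 0,"az": 0.98,"grip": 0.2},{"dx": 0,"dy": 0,"dz": 0,"ax": 0,"ay": 0,"az": 0.98,"grip": 0.2},{"dx": 0,"dy": 0,"dz": 0,"ax": 0,"ay": 0,"az": 0.98,"grip": 0.2},{"dx": 0,"dy": 0,"dz": 0,"ax": 0,"ay": 0,"az": 0.98,"grip": 0.2},{"dx": 0,"dy": 0,"dz": 0,"ax": 0,"ay": 0,"az": 0.98,"grip": 0.2},{"dx": 0,"dy": 0,"dz": 0,"ax": 0,"ay": 0,"az": 0,"grip": 0.2},{"dx": 0,"dy": 0,"dz": 0,"ax": 0,"ay": 0,"az": 0,"grip": 0.2}], "grip_force": 20}}

```text
clock: 6.55
position: [0.4426, 0.1232, 0.3306]
ee_rot: [-0.001, 0.773, 0.634, -0.001]
contact_force: [-1.4, -1.1, -0.2]
width: 0.0678
gripper_force: 0.0
```

Run:
```python
from h import *
d=imaging.get_image("side"); nuts(d); go(443.5,123.7,236,78.6); e=imaging.get_image("top"); nuts(e)
cv2.imwrite("pics/s5.png",np.hstack([cv2.resize(x["image"][130:270,180:410,::-1],None,fx=1.7,fy=1.7,interpolation=2) for x in(d,e)]))
```

```text
A px 85 [218.9 190.4] z 79.5
B px 106 [284.  210.6] z 79.5
C px 100 [355.5 204.2] z 72.5
pos [442.8 123.2 330.8] psi 78.7 tilt [-0.    -0.001] F [ 0.3  0.2 -0.9] w 0.06824615899230047 t 6.6 q6 0.32
tool shift 0.6 0.6 94.8 az units 0.01
A px 181 [204.5 197.6] z 77.5
B hidden 0
C px 181 [367.9 181.7] z 76.5
```

View pics/s5.png

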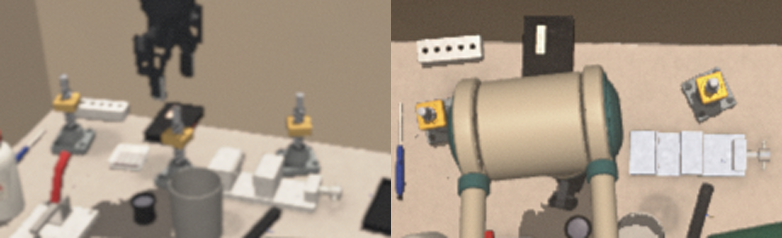

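The side view shows the gripper above the middle screw at (177,125) in the left half. In the top half, nut C at (711,88) has turned while its foot has not moved. I'll descend on B.

Emit:
{"op": "jog_arm", "data": {"plan": [{"dx": 0.6,"dy": 0.6,"dz": 16,"ax": 0,"ay": 0,"az": 0,"grip": 0.2},{"dx": 0,"dy": 0,"dz": 16,"ax": 0,"ay": 0,"az": 0,"grip": 0.2},{"dx": 0,"dy": 0,"dz": 16,"ax": 0,"ay": 0,"az": 0,"grip": 0.2},{"dx": 0,"dy": 0,"dz": 16,"ax": 0,"ay": 0,"az": 0,"grip": 0.3},{"dx": 0,"dy": 0,"dz": 16,"ax": 0,"ay": 0,"az": 0,"grip": 0.4},{"dx": 0,"dy": 0,"dz": 15,"ax": 0,"ay": 0,"az": 0,"grip": 0.45},{"dx": 0,"dy": 0,"dz": 0,"ax": 0,"ay": 0,"az": 0,"grip": 0.5},{"dx": 0,"dy": 0,"dz": 0,"ax": 0,"ay": 0,"az": 0,"grip": 0.52},{"dx": 0,"dy": 0,"dz": 0,"ax": 0,"ay": 0,"az": 0,"grip": 0.53},{"dx": 0,"dy": 0,"dz": 0,"ax": 0,"ay": 0,"az": 0,"grip": 0.54},{"dx": 0,"dy": 0,"dz": 0,"ax": 0,"ay": 0,"az": 0,"grip": 0.54}], "grip_force": 20}}

```text
clock: 7.57
position: [0.4441, 0.1238, 0.2375]
ee_rot: [0.0, 0.774, 0.633, 0.001]
contact_force: [-0.3, 0.1, 0.5]
width: 0.0392
gripper_force: 0.0
```

No contact, so the fingers are centred. I'll turn clockwise 13.5 units, then release and rise.

Emit:
{"op": "jog_arm", "data": {"plan": [{"dx": 0,"dy": 0,"dz": 0,"ax": 0,"ay": 0,"az": 1,"grip": 0.54},{"dx": 0,"dy": 0,"dz": 0,"ax": 0,"ay": 0,"az": 1,"grip": 0.54},{"dx": 0,"dy": 0,"dz": 0,"ax": 0,"ay": 0,"az": 1,"grip": 0.54},{"dx": 0,"dy": 0,"dz": 0,"ax": 0,"ay": 0,"az": 1,"grip": 0.54},{"dx": 0,"dy": 0,"dz": 0,"ax": 0,"ay": 0,"az": 1,"grip": 0.54},{"dx": 0,"dy": 0,"dz": 0,"ax": 0,"ay": 0,"az": 1,"grip": 0.54},{"dx": 0,"dy": 0,"dz": 0,"ax": 0,"ay": 0,"az": 1,"grip": 0.54}], "grip_force": 20}}

```text
clock: 8.15
position: [0.4443, 0.1237, 0.2375]
ee_rot: [0.0, 0.95, 0.312, 0.001]
contact_force: [-0.2, -1.8, -0.7]
width: 0.0392
gripper_force: 0.5
```

Emit:
{"op": "jog_arm", "data": {"plan": [{"dx": 0,"dy": 0,"dz": 0,"ax": 0,"ay": 0,"az": 1,"grip": 0.54},{"dx": 0,"dy": 0,"dz": 0,"ax": 0,"ay": 0,"az": 1,"grip": 0.54},{"dx": 0,"dy": 0,"dz": 0,"ax": 0,"ay": 0,"az": 1,"grip": 0.54},{"dx": 0,"dy": 0,"dz": 0,"ax": 0,"ay": 0,"az": 1,"grip": 0.54},{"dx": 0,"dy": 0,"dz": 0,"ax": 0,"ay": 0,"az": 1,"grip": 0.54},{"dx": 0,"dy": 0,"dz": 0,"ax": 0,"ay": 0,"az": 1,"grip": 0.54},{"dx": 0,"dy": 0,"dz": 0,"ax": 0,"ay": 0,"az": 0.5,"grip": 0.54},{"dx": 0,"dy": 0,"dz": 0,"ax": 0,"ay": 0,"az": 0,"grip": 0.54},{"dx": 0,"dy": 0,"dz": 0,"ax": 0,"ay": 0,"az": 0,"grip": 0.4},{"dx": 0,"dy": 0,"dz": 0,"ax": 0,"ay": 0,"az": 0,"grip": 0.2},{"dx": 0,"dy": 0,"dz": -16,"ax": 0,"ay": 0,"az": 0,"grip": 0.2},{"dx": 0,"dy": 0,"dz": -16,"ax": 0,"ay": 0,"az": 0,"grip": 0.2},{"dx": 0,"dy": 0,"dz": -16,"ax": 0,"ay": 0,"az": 0,"grip": 0.2},{"dx": 0,"dy": 0,"dz": -16,"ax": 0,"ay": 0,"az": 0,"grip": 0.2},{"dx": 0,"dy": 0,"dz": -16,"ax": 0,"ay": 0,"az": 0,"grip": 0.2},{"dx": 0,"dy": 0,"dz": -16,"ax": 0,"ay": 0,"az": 0,"grip": 0.2},{"dx": 0,"dy": 0,"dz": 0,"ax": 0,"ay": 0,"az": 0,"grip": 0.2}], "grip_force": 20}}

```text
clock: 9.57
position: [0.4449, 0.124, 0.3357]
ee_rot: [-0.0, 1.0, -0.021, 0.003]
contact_force: [1.3, -0.6, 0.2]
width: 0.0684
gripper_force: 0.0
```

Run:
```python
from h import *
d=imaging.get_image("side"); nuts(d); go(491.5,333,330,10.2)
```

```text
A px 85 [218.8 190.4] z 79.5
B px 114 [283.9 212.5] z 73.5
C px 100 [355.5 204.2] z 72.5
pos [444.4 123.9 334.1] psi -2.4 tilt [-0.     0.002] F [ 1.1 -0.6 -0.4] w 0.06814814123903366 t 9.6167 q6 1.73
tool shift 38.4 -210.9 4.1 az units -2.1
```

B sank when turned clockwise, so it is right-handed. Now to A.

Emit:
{"op": "jog_arm", "data": {"plan": [{"dx": 6.4,"dy": -35.1,"dz": 0,"ax": 0,"ay": 0,"az": 0,"grip": 0.2},{"dx": 6.4,"dy": -35.1,"dz": 0,"ax": 0,"ay": 0,"az": 0,"grip": 0.2},{"dx": 6.4,"dy": -35.1,"dz": 0,"ax": 0,"ay": 0,"az": 0,"grip": 0.2},{"dx": 6.4,"dy": -35.1,"dz": 0,"ax": 0,"ay": 0,"az": 0,"grip": 0.2},{"dx": 6.4,"dy": -35.1,"dz": 0,"ax": 0,"ay": 0,"az": 0,"grip": 0.2},{"dx": 6.4,"dy": -35.1,"dz": 0,"ax": 0,"ay": 0,"az": 0,"grip": 0.2},{"dx": 0,"dy": 0,"dz": 0,"ax": 0,"ay": 0,"az": -0.7,"grip": 0.2},{"dx": 0,"dy": 0,"dz": 0,"ax": 0,"ay": 0,"az": -0.7,"grip": 0.2},{"dx": 0,"dy": 0,"dz": 0,"ax": 0,"ay": 0,"az": -0.7,"grip": 0.2},{"dx": 0,"dy": 0,"dz": 0,"ax": 0,"ay": 0,"az": 0,"grip": 0.2},{"dx": 0,"dy": 0,"dz": 0,"ax": 0,"ay": 0,"az": 0,"grip": 0.2}], "grip_force": 20}}

```text
clock: 10.53
position: [0.4908, 0.3325, 0.3314]
ee_rot: [0.0, 0.996, 0.088, -0.001]
contact_force: [-0.3, 0.4, -1.2]
width: 0.0682
gripper_force: 0.0
```

Run:
```python
from h import *
d=imaging.get_image("side"); nuts(d); go(491.5,333,236,10.2)
cv2.imwrite("pics/s6.png",cv2.resize(d["image"][90:270,150:410,::-1],None,fx=2,fy=2,interpolation=2))
```

```text
A px 81 [219.2 190.5] z 79.5
B px 114 [284.  212.6] z 73.5
C px 100 [355.5 204.2] z 72.5
pos [490.9 332.4 331.7] psi 10.1 tilt [ 0.    -0.001] F [-0.7 -0.1 -0.2] w 0.06827709152106078 t 10.5833 q6 1.87
tool shift 0.7 -0.5 95.7 az units -0.02
```

View pics/s6.png

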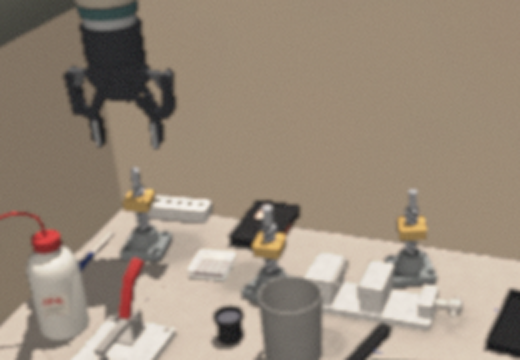

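The gripper hangs above screw A, whose rod tip is at (136,172) in the crop. B and C are standing.

Emit:
{"op": "jog_arm", "data": {"plan": [{"dx": 0.6,"dy": -0.5,"dz": 16,"ax": 0,"ay": 0,"az": 0,"grip": 0.2},{"dx": 0,"dy": 0,"dz": 16,"ax": 0,"ay": 0,"az": 0,"grip": 0.2},{"dx": 0,"dy": 0,"dz": 16,"ax": 0,"ay": 0,"az": 0,"grip": 0.2},{"dx": 0,"dy": 0,"dz": 16,"ax": 0,"ay": 0,"az": 0,"grip": 0.3},{"dx": 0,"dy": 0,"dz": 16,"ax": 0,"ay": 0,"az": 0,"grip": 0.4},{"dx": 0,"dy": 0,"dz": 15,"ax": 0,"ay": 0,"az": 0,"grip": 0.45},{"dx": 0,"dy": 0,"dz": 0,"ax": 0,"ay": 0,"az": 0,"grip": 0.5},{"dx": 0,"dy": 0,"dz": 0,"ax": 0,"ay": 0,"az": 0,"grip": 0.52},{"dx": 0,"dy": 0,"dz": 0,"ax": 0,"ay": 0,"az": 0,"grip": 0.53},{"dx": 0,"dy": 0,"dz": 0,"ax": 0,"ay": 0,"az": 0,"grip": 0.54},{"dx": 0,"dy": 0,"dz": 0,"ax": 0,"ay": 0,"az": 0,"grip": 0.54}], "grip_force": 20}}

```text
clock: 11.5
position: [0.492, 0.3333, 0.2388]
ee_rot: [-0.0, 0.996, 0.089, 0.001]
contact_force: [0.5, 0.5, -0.2]
width: 0.0392
gripper_force: 0.0
```

Emit:
{"op": "jog_arm", "data": {"plan": [{"dx": 0,"dy": 0,"dz": 0,"ax": 0,"ay": 0,"az": -1,"grip": 0.54},{"dx": 0,"dy": 0,"dz": 0,"ax": 0,"ay": 0,"az": -1,"grip": 0.54},{"dx": 0,"dy": 0,"dz": 0,"ax": 0,"ay": 0,"az": -1,"grip": 0.54},{"dx": 0,"dy": 0,"dz": 0,"ax": 0,"ay": 0,"az": -1,"grip": 0.54},{"dx": 0,"dy": 0,"dz": 0,"ax": 0,"ay": 0,"az": -1,"grip": 0.54},{"dx": 0,"dy": 0,"dz": 0,"ax": 0,"ay": 0,"az": -1,"grip": 0.54},{"dx": 0,"dy": 0,"dz": 0,"ax": 0,"ay": 0,"az": -1,"grip": 0.54}], "grip_force": 20}}

```text
clock: 12.08
position: [0.4924, 0.3329, 0.2388]
ee_rot: [0.001, 0.897, 0.442, 0.001]
contact_force: [1.6, -1.7, 1.5]
width: 0.0395
gripper_force: 1.2
```

Emit:
{"op": "jog_arm", "data": {"plan": [{"dx": 0,"dy": 0,"dz": 0,"ax": 0,"ay": 0,"az": -1,"grip": 0.54},{"dx": 0,"dy": 0,"dz": 0,"ax": 0,"ay": 0,"az": -1,"grip": 0.54},{"dx": 0,"dy": 0,"dz": 0,"ax": 0,"ay": 0,"az": -1,"grip": 0.54},{"dx": 0,"dy": 0,"dz": 0,"ax": 0,"ay": 0,"az": -1,"grip": 0.54},{"dx": 0,"dy": 0,"dz": 0,"ax": 0,"ay": 0,"az": -1,"grip": 0.54},{"dx": 0,"dy": 0,"dz": 0,"ax": 0,"ay": 0,"az": -1,"grip": 0.54},{"dx": 0,"dy": 0,"dz": 0,"ax": 0,"ay": 0,"az": -0.5,"grip": 0.54},{"dx": 0,"dy": 0,"dz": 0,"ax": 0,"ay": 0,"az": 0,"grip": 0.54},{"dx": 0,"dy": 0,"dz": 0,"ax": 0,"ay": 0,"az": 0,"grip": 0.4},{"dx": 0,"dy": 0,"dz": 0,"ax": 0,"ay": 0,"az": 0,"grip": 0.2},{"dx": 0,"dy": 0,"dz": -16,"ax": 0,"ay": 0,"az": 0,"grip": 0.2},{"dx": 0,"dy": 0,"dz": -16,"ax": 0,"ay": 0,"az": 0,"grip": 0.2},{"dx": 0,"dy": 0,"dz": -16,"ax": 0,"ay": 0,"az": 0,"grip": 0.2},{"dx": 0,"dy": 0,"dz": -16,"ax": 0,"ay": 0,"az": 0,"grip": 0.2},{"dx": 0,"dy": 0,"dz": -16,"ax": 0,"ay": 0,"az": 0,"grip": 0.2},{"dx": 0,"dy": 0,"dz": -16,"ax": 0,"ay": 0,"az": 0,"grip": 0.2},{"dx": 0,"dy": 0,"dz": 0,"ax": 0,"ay": 0,"az": 0,"grip": 0.2}], "grip_force": 20}}

```text
clock: 13.5
position: [0.4921, 0.3337, 0.3369]
ee_rot: [0.001, 0.7, 0.714, 0.003]
contact_force: [0.5, 0.2, 0.6]
width: 0.0682
gripper_force: 0.0
```

Run:
```python
from h import *
d=imaging.get_image("side"); nuts(d); go(533,-39,330,117)
d=imaging.get_image("top"); im=d["image"]
hsv=cv2.cvtColor(im,cv2.COLOR_RGB2HSV); m=cv2.inRange(hsv,(15,120,100),(35,255,255))
for q in cv2.findContours(m,0,2)[0]:
    if cv2.contourArea(q)<40: continue
    P=np.array([atz(d,u,v,.08)[:2] for u,v in q[:,0]])*1000
    print(cv2.contourArea(q),cv2.minAreaRect(P.astype(np.float32)))
# rod tip C
print(proj(d,[.533,-.0385,.127])); cv2.imwrite("pics/t7.png",np.hstack([cv2.resize(im[y-30:y+30,x-30:x+30,::-1],None,fx=6,fy=6,interpolation=2) for x,y in ((368,183),(297,222))]))
```

```text
A px 81 [218.8 188.1] z 87.0
B px 114 [283.9 212.6] z 73.5
C px 99 [355.5 204.2] z 72.0
pos [491.8 333.4 335.1] psi 91.1 tilt [0.    0.001] F [-0.2 -0.4 -0. ] w 0.06845707238152632 t 13.55 q6 0.46
tool shift -373.1 33.8 5.1 az units -4.31
226.0 ((443.45562744140625, 123.46066284179688), (35.9684944152832, 35.96428680419922), 1.3754608631134033)
129.5 ((492.9263916015625, 336.76605224609375), (35.615379333496094, 34.84539794921875), 84.44697570800781)
219.5 ((533.269775390625, -37.41865921020508), (36.48790740966797, 35.247901916503906), 16.825618743896484)
[369.80143906 178.41638621]
```

View pics/t7.png

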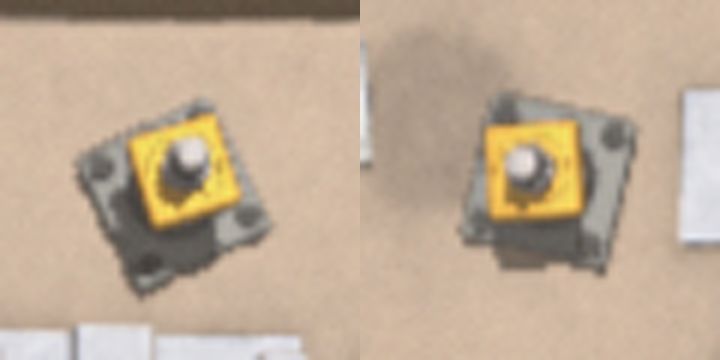

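A climbed when turned anticlockwise, so A is right-handed and C is the left-handed one. In the crop, C's rod tip at (190,155) maps to about (532.5,-39). I'll go to C and pinch its round end.

Emit:
{"op": "jog_arm", "data": {"plan": [{"dx": -37.3,"dy": 3.4,"dz": 0,"ax": 0,"ay": 0,"az": 0,"grip": 0.2},{"dx": -37.3,"dy": 3.4,"dz": 0,"ax": 0,"ay": 0,"az": 0,"grip": 0.2},{"dx": -37.3,"dy": 3.4,"dz": 0,"ax": 0,"ay": 0,"az": 0,"grip": 0.2},{"dx": -37.3,"dy": 3.4,"dz": 0,"ax": 0,"ay": 0,"az": 0,"grip": 0.2},{"dx": -37.3,"dy": 3.4,"dz": 0,"ax": 0,"ay": 0,"az": 0,"grip": 0.2},{"dx": -37.3,"dy": 3.4,"dz": 0,"ax": 0,"ay": 0,"az": 0,"grip": 0.4},{"dx": -37.3,"dy": 3.4,"dz": 0,"ax": 0,"ay": 0,"az": 0,"grip": 0.5},{"dx": -37.3,"dy": 3.4,"dz": 0,"ax": 0,"ay": 0,"az": 0,"grip": 0.5},{"dx": -37.3,"dy": 3.4,"dz": 0,"ax": 0,"ay": 0,"az": 0,"grip": 0.5},{"dx": -37.3,"dy": 3.3,"dz": 0,"ax": 0,"ay": 0,"az": 0,"grip": 0.5},{"dx": 0,"dy": 0,"dz": 0,"ax": 0,"ay": 0,"az": 0,"grip": 0.5},{"dx": 0,"dy": 0,"dz": 0,"ax": 0,"ay": 0,"az": 0,"grip": 0.5},{"dx": 0,"dy": 0,"dz": 0,"ax": 0,"ay": 0,"az": 0,"grip": 0.5}], "grip_force": 60}}

```text
clock: 14.68
position: [0.5326, -0.0389, 0.3324]
ee_rot: [-0.001, 0.7, 0.714, -0.001]
contact_force: [0.4, 0.4, -0.6]
width: 0.043
gripper_force: 0.0
```

Run:
```python
from h import *
go(533,-38.7,272.5,91.1)
```

```text
pos [532.6 -38.9 332.4] psi 91.1 tilt [-0.001 -0.001] F [ 0.4  0.4 -0.6] w 0.042986045971919254 t 14.6833 q6 -0.22
tool shift 0.2 0.4 59.9 az units 0.0
```

Descend 60 mm, then close gradually with a check.

Emit:
{"op": "jog_arm", "data": {"plan": [{"dx": 0.2,"dy": 0.4,"dz": 12,"ax": 0,"ay": 0,"az": 0,"grip": 0.5},{"dx": 0,"dy": 0,"dz": 12,"ax": 0,"ay": 0,"az": 0,"grip": 0.5},{"dx": 0,"dy": 0,"dz": 12,"ax": 0,"ay": 0,"az": 0,"grip": 0.5},{"dx": 0,"dy": 0,"dz": 12,"ax": 0,"ay": 0,"az": 0,"grip": 0.5},{"dx": 0,"dy": 0,"dz": 12,"ax": 0,"ay": 0,"az": 0,"grip": 0.6},{"dx": 0,"dy": 0,"dz": 0,"ax": 0,"ay": 0,"az": 0,"grip": 0.7},{"dx": 0,"dy": 0,"dz": 0,"ax": 0,"ay": 0,"az": 0,"grip": 0.78},{"dx": 0,"dy": 0,"dz": 0,"ax": 0,"ay": 0,"az": 0,"grip": 0.81},{"dx": 0,"dy": 0,"dz": 0,"ax": 0,"ay": 0,"az": 0,"grip": 0.83},{"dx": 0,"dy": 0,"dz": 0,"ax": 0,"ay": 0,"az": 0,"grip": 0.83}], "grip_force": 60}}

```text
clock: 15.52
position: [0.5341, -0.0385, 0.2745]
ee_rot: [0.001, 0.7, 0.714, 0.001]
contact_force: [1.4, 1.4, -0.0]
width: 0.0152
gripper_force: 1.0
```

Emit:
{"op": "jog_arm", "data": {"plan": [{"dx": 0,"dy": 0.5,"dz": 0,"ax": 0,"ay": 0,"az": 0,"grip": 0.85},{"dx": 0,"dy": 0,"dz": 0,"ax": 0,"ay": 0,"az": 0,"grip": 0.95},{"dx": 0,"dy": 0,"dz": 0,"ax": 0,"ay": 0,"az": 0,"grip": 1},{"dx": 0,"dy": 0,"dz": 0,"ax": 0,"ay": 0,"az": 0,"grip": 1},{"dx": 0,"dy": 0,"dz": 0,"ax": 0,"ay": 0,"az": 0,"grip": 1},{"dx": 0,"dy": 0,"dz": -2,"ax": 0,"ay": 0,"az": 0,"grip": 1},{"dx": 0,"dy": 0,"dz": -5,"ax": 0,"ay": 0,"az": 0,"grip": 1},{"dx": 0,"dy": 0,"dz": -8,"ax": 0,"ay": 0,"az": 0,"grip": 1},{"dx": 0,"dy": 0,"dz": -8,"ax": 0,"ay": 0,"az": 0,"grip": 1},{"dx": 0,"dy": 0,"dz": -7,"ax": 0,"ay": 0,"az": 0,"grip": 1},{"dx": 0,"dy": 0,"dz": 0,"ax": 0,"ay": 0,"az": 0,"grip": 1},{"dx": 0,"dy": 0,"dz": 0,"ax": 0,"ay": 0,"az": 0,"grip": 1}], "grip_force": 70}}

```text
clock: 16.52
position: [0.5342, -0.039, 0.3043]
ee_rot: [0.001, 0.7, 0.714, 0.0]
contact_force: [0.1, -0.1, -9.5]
width: 0.0097
gripper_force: 68.4
```

Run:
```python
from h import *
go(454,-221,330,91.1)
d=imaging.get_image("side")["image"]; cv2.imwrite("pics/s8.png",cv2.resize(d[100:270,290:490,::-1],None,fx=3,fy=3,interpolation=2))
```

```text
pos [534.2 -39.  304.3] psi 91.2 tilt [0.001 0.   ] F [ 0.1 -0.1 -9.5] w 0.009660328358284006 t 16.5167 q6 -0.22
tool shift -180.3 -83.9 -25.7 az units 0.01
```

View pics/s8.png

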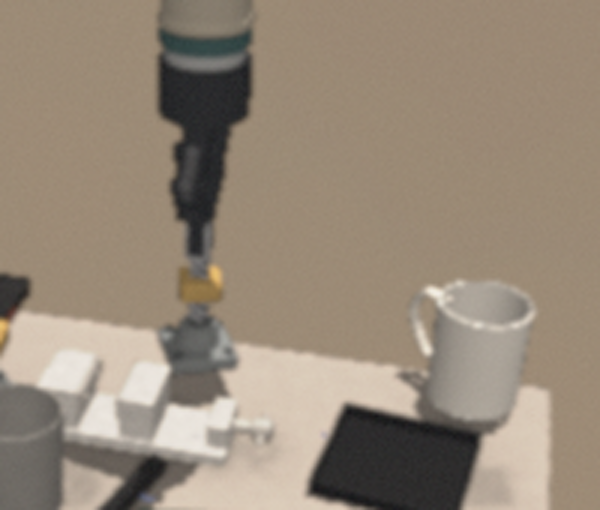

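The screw hangs upright in the grip, with its foot 30 mm clear near (198,345). I'll raise it, carry it, and stop above the tray.

Emit:
{"op": "jog_arm", "data": {"plan": [{"dx": 0,"dy": 0,"dz": -10,"ax": 0,"ay": 0,"az": 0,"grip": 1},{"dx": 0,"dy": 0,"dz": -14,"ax": 0,"ay": 0,"az": 0,"grip": 1},{"dx": -5,"dy": -2.4,"dz": -6,"ax": 0,"ay": 0,"az": 0,"grip": 1},{"dx": -10,"dy": -5,"dz": 0,"ax": 0,"ay": 0,"az": 0,"grip": 1},{"dx": -15,"dy": -7,"dz": 0,"ax": 0,"ay": 0,"az": 0,"grip": 1},{"dx": -20,"dy": -9.3,"dz": 0,"ax": 0,"ay": 0,"az": 0,"grip": 1},{"dx": -20,"dy": -9.3,"dz": 0,"ax": 0,"ay": 0,"az": 0,"grip": 1},{"dx": -20,"dy": -9.3,"dz": 0,"ax": 0,"ay": 0,"az": 0,"grip": 1},{"dx": -20,"dy": -9.3,"dz": 0,"ax": 0,"ay": 0,"az": 0,"grip": 1},{"dx": -20,"dy": -9.3,"dz": 0,"ax": 0,"ay": 0,"az": 0,"grip": 1},{"dx": -20,"dy": -9.3,"dz": 0,"ax": 0,"ay": 0,"az": 0,"grip": 1},{"dx": -15,"dy": -7,"dz": 0,"ax": 0,"ay": 0,"az": 0,"grip": 1},{"dx": -10,"dy": -4.7,"dz": 0,"ax": 0,"ay": 0,"az": 0,"grip": 1},{"dx": -5.3,"dy": -2,"dz": 0,"ax": 0,"ay": 0,"az": 0,"grip": 1},{"dx": 0,"dy": 0,"dz": 0,"ax": 0,"ay": 0,"az": 0,"grip": 1},{"dx": 0,"dy": 0,"dz": 0,"ax": 0,"ay": 0,"az": 0,"grip": 1},{"dx": 0,"dy": 0,"dz": 0,"ax": 0,"ay": 0,"az": 0,"grip": 1}], "grip_force": 70}}

```text
clock: 17.98
position: [0.454, -0.2201, 0.3336]
ee_rot: [-0.0, 0.7, 0.714, 0.0]
contact_force: [0.1, -0.1, -9.8]
width: 0.0103
gripper_force: 68.8
```

Run:
```python
from h import *
go(454,-221,278,91.1)
```

```text
pos [ 454.  -220.1  333.6] psi 91.2 tilt [-0.  0.] F [ 0.1 -0.1 -9.8] w 0.010316939797200587 t 17.9833 q6 -0.61
tool shift -0.9 -0.0 55.6 az units 0.02
```

Emit:
{"op": "jog_arm", "data": {"plan": [{"dx": -0.5,"dy": 0,"dz": 5,"ax": 0,"ay": 0,"az": 0,"grip": 1},{"dx": 0,"dy": 0,"dz": 10,"ax": 0,"ay": 0,"az": 0,"grip": 1},{"dx": 0,"dy": 0,"dz": 10,"ax": 0,"ay": 0,"az": 0,"grip": 1},{"dx": 0,"dy": 0,"dz": 10,"ax": 0,"ay": 0,"az": 0,"grip": 1},{"dx": 0,"dy": 0,"dz": 8,"ax": 0,"ay": 0,"az": 0,"grip": 1},{"dx": 0,"dy": 0,"dz": 5,"ax": 0,"ay": 0,"az": 0,"grip": 1},{"dx": 0,"dy": 0,"dz": 3,"ax": 0,"ay": 0,"az": 0,"grip": 1},{"dx": 0,"dy": 0,"dz": 2,"ax": 0,"ay": 0,"az": 0,"grip": 1},{"dx": 0,"dy": 0,"dz": 1.3,"ax": 0,"ay": 0,"az": 0,"grip": 1},{"dx": 0,"dy": 0,"dz": 1,"ax": 0,"ay": 0,"az": 0,"grip": 1},{"dx": 0,"dy": 0,"dz": 0,"ax": 0,"ay": 0,"az": 0,"grip": 1},{"dx": 0,"dy": 0,"dz": 0,"ax": 0,"ay": 0,"az": 0,"grip": 1}], "grip_force": 70}}

```text
clock: 18.98
position: [0.454, -0.2214, 0.2787]
ee_rot: [0.0, 0.7, 0.714, 0.0]
contact_force: [0.6, -0.1, -9.3]
width: 0.0103
gripper_force: 68.7
```

Not touching yet; lower about 1.5 mm more.

Emit:
{"op": "jog_arm", "data": {"plan": [{"dx": 0,"dy": 0,"dz": 0.8,"ax": 0,"ay": 0,"az": 0,"grip": 1},{"dx": 0,"dy": 0,"dz": 0.7,"ax": 0,"ay": 0,"az": 0,"grip": 1},{"dx": 0,"dy": 0,"dz": 0,"ax": 0,"ay": 0,"az": 0,"grip": 1},{"dx": 0,"dy": 0,"dz": 0,"ax": 0,"ay": 0,"az": 0,"grip": 1}], "grip_force": 70}}

```text
clock: 19.32
position: [0.4541, -0.2213, 0.2775]
ee_rot: [0.001, 0.7, 0.714, 0.0]
contact_force: [0.4, 1.0, -5.8]
width: 0.0101
gripper_force: 69.4
```

Contact has begun: the load dropped from 9.5 N to 5.8 N. Lower 0.7 mm more, release gently, rise and look.

Emit:
{"op": "jog_arm", "data": {"plan": [{"dx": 0,"dy": 0,"dz": 0.7,"ax": 0,"ay": 0,"az": 0,"grip": 1},{"dx": 0,"dy": 0,"dz": 0,"ax": 0,"ay": 0,"az": 0,"grip": 1},{"dx": 0,"dy": 0,"dz": 0,"ax": 0,"ay": 0,"az": 0,"grip": 1},{"dx": 0,"dy": 0,"dz": 0,"ax": 0,"ay": 0,"az": 0,"grip": 0.86},{"dx": 0,"dy": 0,"dz": 0,"ax": 0,"ay": 0,"az": 0,"grip": 0.8},{"dx": 0,"dy": 0,"dz": 0,"ax": 0,"ay": 0,"az": 0,"grip": 0.7},{"dx": 0,"dy": 0,"dz": 0,"ax": 0,"ay": 0,"az": 0,"grip": 0.6},{"dx": 0,"dy": 0,"dz": 0,"ax": 0,"ay": 0,"az": 0,"grip": 0.6},{"dx": 0,"dy": 0,"dz": -8,"ax": 0,"ay": 0,"az": 0,"grip": 0.6},{"dx": 0,"dy": 0,"dz": -16,"ax": 0,"ay": 0,"az": 0,"grip": 0.6},{"dx": 0,"dy": 0,"dz": -20,"ax": 0,"ay": 0,"az": 0,"grip": 0.6},{"dx": 0,"dy": 0,"dz": -20,"ax": 0,"ay": 0,"az": 0,"grip": 0.6},{"dx": 0,"dy": 0,"dz": -20,"ax": 0,"ay": 0,"az": 0,"grip": 0.6},{"dx": 0,"dy": 0,"dz": -20,"ax": 0,"ay": 0,"az": 0,"grip": 0.6},{"dx": 0,"dy": 0,"dz": 0,"ax": 0,"ay": 0,"az": 0,"grip": 0.6}], "grip_force": 70}}

```text
clock: 20.57
position: [0.4549, -0.222, 0.3847]
ee_rot: [0.004, 0.7, 0.714, 0.001]
contact_force: [0.6, -0.1, 0.3]
width: 0.0342
gripper_force: 0.0
```

Run:
```python
from h import *
go(454,-221,278,91.1)
d=imaging.get_image("side")["image"]; cv2.imwrite("pics/s9.png",cv2.resize(d[130:290,190:490,::-1],None,fx=2.5,fy=2.5,interpolation=2))
```

```text
pos [ 454.9 -222.   384.7] psi 91.2 tilt [0.004 0.001] F [ 0.6 -0.1  0.3] w 0.0341543026230094 t 20.5667 q6 -0.61
tool shift 1.1 -0.9 106.7 az units 0.01
```

View pics/s9.png

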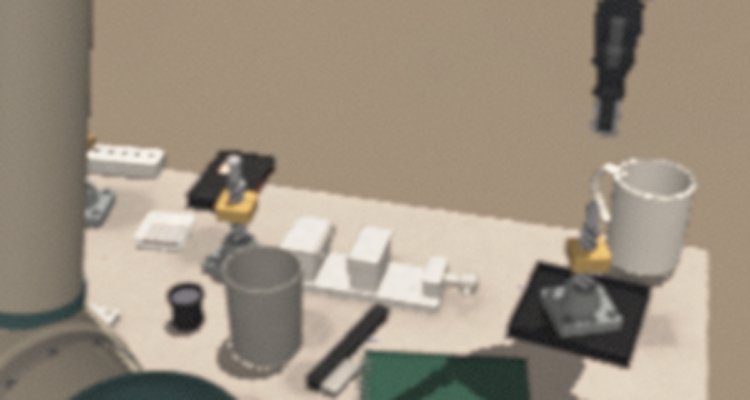

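The screw stands upright inside the tray, foot near (580,305). B is standing at (236,210), A's foot shows at (97,200), and the gripper is clear.

```bash
python3 -c "
from rig import manip; print(manip.sign_off())"
```

```text
the job is handed in; nothing more can be done
None
```

I turned all three nuts about a fifth of a turn and found the left-hand screw: the one that stood farthest right. It now stands upright in the black tray, the two right-hand screws are still standing where they were, and the job was handed in at about 20.6 s.

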